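# Show which cup goes where on the drying rack

### The arm

A 6-joint arm with a two-finger parallel gripper is mounted at the origin on the work surface; the furniture and walls round the work are solid. World frame = base frame: x ahead of the robot, y to its left, z up, the work surface at z = 0. Lengths are in m, angles in rad, forces in N, time in s.
With the tool pointing down it reaches from about 0.425 to 1.125 m from the base axis. Payload 14.9 kg.
Tool frame: the origin (TCP) lies between the finger pads, 19 mm behind the fingertips; this is the grasp point; z points along the fingers, y is the line along which they close (so a half turn about z gives the same grasp; the last joint's range is limited). The gripper opens to 91 mm and grips with 3 to 60 N. Pads are 32 mm wide; open, the fingers measure 118 mm over their backs; the gripper's body (76 mm by 178 mm) begins 60 mm behind the grasp point.
Start: joints at [-1.148, 0.379, 1.734, -0, 1.028, -0.033], TCP at [0.308, -0.629, 0.233] pointing down, gripper open.
Joint ranges: [-2.77, 2.77], [-0.74, 2.19], [0, 2.66], [-1.06, 4.2], [0.31, 2.87], [-3.08, 3.08]. Speed limits (rad/s): [1.89, 1.89, 2.39, 3.14, 3.14, 3.14].

### API

Orientations are given as a rotation vector (axis times angle).
In Python, from bench import robot gives the robot as it stands. The module is installed in compiled form; this text tells all that it offers.
- The arm moves only by the tool send_rows, never from a script. Its argument "series" is a list of rows, each a list of 7 numbers: the turn, a rotation vector about the tool's x, y, z in rad, then the shift along the tool's x, y, z in cm, then the finger opening in cm, from 0 to 9.12. In form: [[wx, wy, wz, x, y, z, claw], ...]. A call has 1 to 5 rows; each row is the pose to reach, as a shift and turn from the pose commanded when the call began, along the tool's axes at that moment; what a row does not reach only later rows make up. A row lasts 1/12 s, in which the tool goes at most 41.7 mm and 7.16 degrees, less where a joint would pass 70% of its speed; a pose out of reach is approached as far as the arm can. A call with a gripper value outside its range is refused whole. The fingers move at their own pace and stop on an object; the grip force is fixed at half the most. Time passes only in rows, so rows that repeat a pose let the fingers close. It gives the time, the measured TCP pose, the force, the opening and the grip force at its end, in the units of the state.
- robot.state(): the state, without advancing time (a new reading comes with each control period).
- robot.read_camera(name): name is "scene" or "top" or "wrist"; returns the picture (420x560x3 uint8, red, green, blue); there is no depth.
- robot.get_calibration(name): a dict with "camera_matrix" (3x3 intrinsics, pixels), "rvec" (rotation vector, rad) and "tvec" (3), from world to camera coordinates, as OpenCV has them. Camera axes: x right, y down, z forward; pixel columns grow to the right and rows downward; lengths in m; the calibration is good to about 2 mm. A picture is of the moment at which its call begins: read the wrist's pose just before it. get_calibration takes no time and is no camera call; for the wrist camera it gives the pose at the moment of the call.
- robot.close_job(): hands the job in; it is judged then, once.
The state is a dict: "time_s": time; "joint_positions": joint angles; "joint_vel": joint speeds; "joint_torque": joint torques, N m; "eef_pos": TCP position; "ee_rot": TCP orientation; "wrist_force": force on the tool from outside, world axes, zero at the start; "ft_torque": the same for the moment, N m; "grip_width": finger opening in m; "gripper_force": force on a finger pad.
Only numpy, scipy, OpenCV 4.12 (cv2) and the standard library are available. Lean on these libraries where they do the work, as an engineer would, in place of code of your own. Each camera call takes 0.05 s, during which the arm holds its last target. There are 200 camera calls.

### The job

Show your helper which waiting cup goes where: point with the fingertips from just above at the middle of the round-bellied cup's mouth and dwell there for about two seconds, then point in the same way at the middle of the one empty plaster bat on the rack, dwell there too and finish still pointing at it. Touch and move nothing, and do not point at any other cup: cross the rest of the ware well above it.

Things in the scene. Friction and masses are not known exactly. Their poses are not given: they have to be found in the camera images.
- bellied_cup: the cup to point at first: a plain off-white open cup with a round belly that narrows to a small foot, 88 mm across the rim, 80 mm high, upright and loose in the front row on the rack with the tall and the short cup (any order), 15 mm or more from the next thing; rim 245 mm above the table; origin at the centre of its underside, z up
- bellied_cup_mouth (a point): the centre of the bellied cup's mouth, level with its rim, 80 mm above its underside; point from just above here: the TCP about 20 to 80 mm above this point, fingertips clear of the rim
- rack: plywood drying rack on four legs over crumpled blue film, fixed; board 220 mm (its x, away from the robot) by 420 mm (its y, to the left), top 165 mm above the table; a wall with house reliefs rises some 40 mm or more behind it. Nothing on it is higher than 262 mm above the table. Back row: three bats along y, 125 mm apart; front row: three cups. Origin under the board's centre at table height
- empty_bat: the one of the three plaster bats on the rack without a cup on it: a flat white disc 94 mm across and 10 mm thick, fixed; which of the three places it has varies. The wall behind, roughly along the rack's y, stands about 120 mm or more from it and runs on to the right, passing 0.59 m from the robot's base axis ahead and right of it, so swing the arm drawn in; origin at the centre of its underside
- empty_bat_top (a point): the centre of the empty bat's upper face, 175 mm above the table; point from just above here: the TCP about 20 to 80 mm above this point, fingertips clear of the bat. Cups whose rims stand up to 86 mm above this face may stand on either or both sides of it along the rack and in front of it, their walls 55 mm or more from this point
- stone_cup_a: straight-sided speckled stoneware cup, 79 mm across, 86 mm high, loose on one of the other two bats; to be left alone; origin at the centre of its underside
- stone_cup_a_mouth (a point): centre of that cup's mouth at its rim, 86 mm above its underside
- stone_cup_b: straight-sided speckled stoneware cup, 79 mm across, 84 mm high, loose on the last bat; to be left alone; origin at the centre of its underside
- stone_cup_b_mouth (a point): centre of that cup's mouth at its rim, 84 mm above its underside
- tall_cup: slim cup with straight tapering wall, 66 mm across the rim, 85 mm high, loose in the front row of the rack; not to be pointed at; origin at the centre of its underside
- tall_cup_mouth (a point): centre of the tall cup's mouth at its rim, 85 mm above its underside
- short_cup: slim cup with straight tapering wall, 68 mm across the rim, 75 mm high, loose in the front row of the rack; not to be pointed at; origin at the centre of its underside
- short_cup_mouth (a point): centre of the short cup's mouth at its rim, 75 mm above its underside
Not all that is in view belongs to the job. Leave any pink look-alike of the bellied_cup alone.

How it is judged:
By the outcome, as a careful person would: the job done as asked, in the order asked, and still so for the second after the job is handed in, with the robot touching nothing.
It also fails if it takes over 48 s, if anything falls off the work surface, if the arm or the gripper's body presses on something with over 40 N, if the wrist force passes 120 N, or if a joint passes its speed limit or range.

## Working session

There is one attempt and no reset: what is moved stays moved. The work goes in short steps, Python scripts to look and compute and a tool call to move; the robot and the scene stay as the last step left them, time stands still between calls to the robot, and variables do not carry over. Pictures are saved under pics/ and viewed, at most 10 in all, crops included, and the job is handed in when it is done.

Besides the shell and the picture viewer there is one more tool, called after "Request:" as name([rows], argument=value, ...), one row to a line, values as JSON. send_rows: Moves the arm, as the interface text tells. Its arguments: {"type":"object","properties":{"series":{"type":"array","items":{"type":"array","items":{"type":"number"}}}},"required":["series"]}

```bash
mkdir -p pics; python3 - <<'E'
from bench import robot
import cv2,numpy as np
for n in("scene","top"):
    cv2.imwrite(f"pics/{n}0.png",robot.read_camera(n)[:,:,::-1])
    c=robot.get_calibration(n);print(n,c)
s=robot.state();print(s["time_s"],s["eef_pos"],s["ee_rot"])
E
```

```text
scene {'camera_matrix': array([[450.27038337,   0.        , 273.62755703],
       [  0.        , 450.27038337, 210.2322159 ],
       [  0.        ,   0.        ,   1.        ]]), 'rvec': array([ 1.05696208, -2.36644262,  1.03922809]), 'tvec': array([0.50514511, 0.19894717, 1.00341973])}
top {'camera_matrix': array([[452.49951782,   0.        , 274.19865828],
       [  0.        , 452.49951782, 215.44235214],
       [  0.        ,   0.        ,   1.        ]]), 'rvec': array([ 2.21336665, -2.17145189,  0.06534267]), 'tvec': array([0.28526824, 0.41516089, 1.18248951])}
0.1 [ 0.3079839  -0.62821347  0.23212833] [-3.05934888e+00 -7.09557426e-01  3.13278409e-04]
```

View pics/scene0.png

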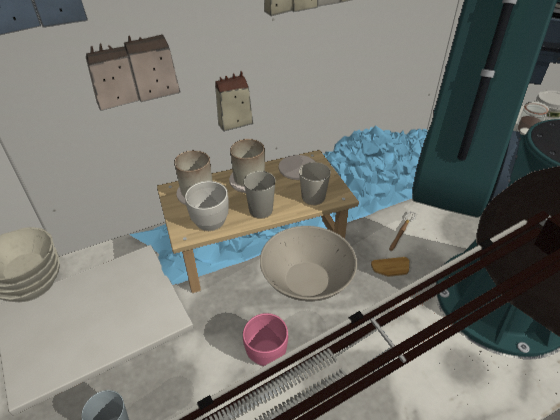

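View pics/top0.png

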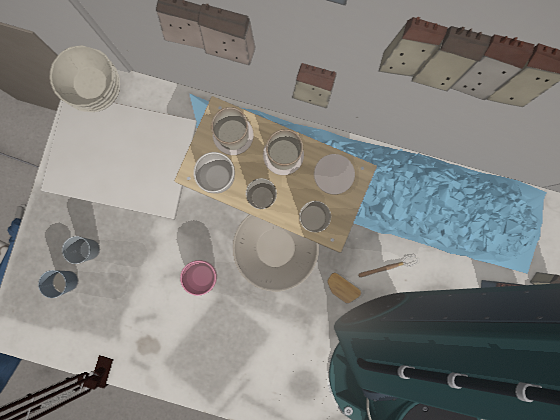

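The scene view shows the front row: the off-white bellied cup at (208,205) and the slim cups at (260,194) and (314,183). In the top view these are at (214,172), (261,193) and (315,216). The empty bat is at top (334,173). The pink cup at top (198,277) is the decoy. The bellied cup is the one that is off-white, round and widest, so next I'll measure it and confirm in a crop.

```bash
cat > h.py <<'E'
import cv2,numpy as np
from bench import robot
def cam(n):
    c=robot.get_calibration(n);R=cv2.Rodrigues(c["rvec"])[0];return c["camera_matrix"],R,c["tvec"].ravel()
def ray(n,uv,z):
    K,R,t=cam(n);d=R.T@np.linalg.inv(K)@[uv[0],uv[1],1];o=-R.T@t
    return o+d*(z-o[2])/d[2]
def proj(n,P):
    c=robot.get_calibration(n);return cv2.projectPoints(np.float64(P).reshape(-1,1,3),c["rvec"],c["tvec"],c["camera_matrix"],None)[0][:,0]
def circ(c,r,z):
    a=np.linspace(0,2*np.pi,60);return np.c_[c[0]+r*np.cos(a),c[1]+r*np.sin(a),0*a+z]
E
python3 - <<'E'
from h import *
im=cv2.imread("pics/top0.png");sc=cv2.imread("pics/scene0.png")
C={"bell":((214,172),.245,.044),"tall":((261,191),.25,.033),"short":((315,216),.24,.034),"bat":((334,173),.175,.047),"sa":((232,127),.26,.0395),"sb":((285,149),.26,.0395)}
for k,(uv,z,r) in C.items():
    P=ray("top",uv,z);print(k,P.round(3))
    for n,i in(("top",im),("scene",sc)):
        cv2.polylines(i,[np.int32(proj(n,circ(P,r,z)).round())],True,(0,0,255),1)
a=cv2.resize(im[90:250,170:380],None,fx=1.85,fy=1.85,interpolation=2)
b=cv2.resize(sc[130:250,155:365],None,fx=1.85,fy=1.85,interpolation=2)
cv2.imwrite("pics/c1.png",np.vstack([a,b]))
E
```

```text
bell [0.486 0.424 0.245]
tall [0.447 0.322 0.25 ]
short [0.397 0.206 0.24 ]
bat [0.5   0.158 0.175]
sa [0.581 0.386 0.26 ]
sb [0.536 0.273 0.26 ]
```

View pics/c1.png

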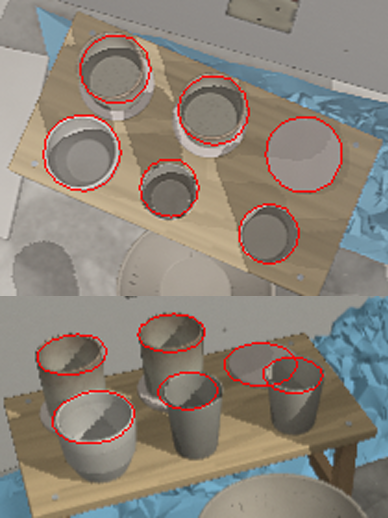

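The drawn circles land on the right things in both views. The bellied cup's mouth is at (0.487,0.424) and the empty bat, the disc at top (334,173), is at (0.500,0.158). I'll retract and lift first, closing the fingers and turning the gripper towards the wall's direction.

Request:
send_rows([
  [0, 0, 0.1, 0, -2, -2, 6],
  [0, 0, 0.2, 0, -5, -5, 3],
  [0, 0, 0.3, 0, -8, -8, 0],
  [0, 0, 0.42, 0, -12, -11, 0],
  [0, 0, 0.52, 0, -15, -13, 0],
])

```text
time_s: 0.52
eef_pos: [0.243, -0.4957, 0.3613]
ee_rot: [-3.14, 0.11, 0.0]
wrist_force: [-0.3, -0.3, 0.4]
grip_width: 0.0607
gripper_force: 0.0
```

```bash
cat > plan.py <<'E'
import numpy as np,sys
from scipy.spatial.transform import Rotation as Ro
from bench import robot
s=robot.state();p=np.array(s["eef_pos"]);R=Ro.from_rotvec(s["ee_rot"]).as_matrix()
print(s["time_s"],p.round(4),"\n",R.round(3),"\nj",np.round(s["joint_positions"],2),s["grip_width"])
for w in eval(sys.argv[1]):
    w=np.array(w);print(w,"tool cm",(R.T@(w-p)*100).round(1),round(float(np.linalg.norm(w-p)),3));p=w
E
python3 plan.py "[(.21,-.41,.42),(.352,-.296,.42),(.444,-.119,.42),(.453,.08,.42),(.43,.25,.42),(.487,.424,.42)]"
```

```text
0.5167 [ 0.243  -0.4957  0.3613] 
 [[ 0.998 -0.07  -0.   ]
 [-0.07  -0.998  0.   ]
 [-0.    -0.    -1.   ]] 
j [-1.16  0.01  1.94  0.    1.2   0.48] 0.06069484731459632
[ 0.21 -0.41  0.42] tool cm [-3.9 -8.3 -5.9] 0.109
[ 0.352 -0.296  0.42 ] tool cm [ 13.4 -12.4   0. ] 0.182
[ 0.444 -0.119  0.42 ] tool cm [  7.9 -18.3   0. ] 0.199
[0.453 0.08  0.42 ] tool cm [ -0.5 -19.9   0. ] 0.199
[0.43 0.25 0.42] tool cm [ -3.5 -16.8   0. ] 0.172
[0.487 0.424 0.42 ] tool cm [  4.5 -17.8   0. ] 0.183
```

Request:
send_rows([
  [0, 0, 0, -1, -2.8, -2, 0],
  [0, 0, 0, -2.5, -5.6, -4, 0],
  [0, 0, 0, -3.9, -8.3, -5.9, 0],
  [0, 0, 0, -3.9, -8.3, -5.9, 0],
])

```text
time_s: 0.85
eef_pos: [0.209, -0.4091, 0.4232]
ee_rot: [3.136, -0.1, 0.003]
wrist_force: [0.3, -1.7, 1.3]
grip_width: 0.0343
gripper_force: 0.0
```

Request:
send_rows([
  [0, 0, 0, 2.7, -2.5, 0, 0],
  [0, 0, 0, 5.4, -5, 0, 0],
  [0, 0, 0, 8, -7.5, 0, 0],
  [0, 0, 0, 10.7, -10, 0, 0],
  [0, 0, 0, 13.4, -12.4, 0, 0],
])

```text
time_s: 1.27
eef_pos: [0.3528, -0.2951, 0.4191]
ee_rot: [-3.14, 0.101, 0.0]
wrist_force: [0.5, -0.4, 0.0]
grip_width: 0.0016
gripper_force: 0.0
```

```bash
python3 plan.py "[(.444,-.119,.42),(.453,.08,.42),(.43,.25,.42),(.487,.424,.42)]"
```

```text
1.2667 [ 0.3528 -0.2951  0.4191] 
 [[ 0.998 -0.064 -0.   ]
 [-0.064 -0.998  0.   ]
 [-0.    -0.    -1.   ]] 
j [-0.75 -0.21  2.03  0.    1.32  0.89] 0.001561210602717083
[ 0.444 -0.119  0.42 ] tool cm [  8.  -18.2  -0.1] 0.198
[0.453 0.08  0.42 ] tool cm [ -0.4 -19.9   0. ] 0.199
[0.43 0.25 0.42] tool cm [ -3.4 -16.8   0. ] 0.172
[0.487 0.424 0.42 ] tool cm [  4.6 -17.7   0. ] 0.183
```

Request:
send_rows([
  [0, 0, 0, 1.6, -3.6, 0, 0],
  [0, 0, 0, 3.2, -7.3, 0, 0],
  [0, 0, 0, 4.8, -10.9, 0, 0],
  [0, 0, 0, 6.4, -14.6, 0, 0],
  [0, 0, 0, 8, -18.2, 0, 0],
])

```text
time_s: 1.68
eef_pos: [0.4438, -0.1181, 0.419]
ee_rot: [-3.14, 0.101, 0.0]
wrist_force: [-0.6, -1.9, 1.0]
grip_width: 0.0006
gripper_force: 0.0
```

Request:
send_rows([
  [0, 0, 0, -0.1, -4, 0, 0],
  [0, 0, 0, -0.2, -8, 0, 0],
  [0, 0, 0, -0.3, -12, 0, 0],
  [0, 0, 0, -0.4, -16, 0, 0],
  [0, 0, 0, -0.4, -19.9, 0, 0],
])

```text
time_s: 2.1
eef_pos: [0.4516, 0.0809, 0.419]
ee_rot: [-3.14, 0.101, 0.0]
wrist_force: [1.6, -0.3, -0.2]
grip_width: 0.0006
gripper_force: 0.0
```

Request:
send_rows([
  [0, 0, 0, -0.7, -3.4, 0, 0],
  [0, 0, 0, -1.4, -6.8, 0, 0],
  [0, 0, 0, -2.1, -10.2, 0, 0],
  [0, 0, 0, -2.8, -13.5, 0, 0],
  [0, 0, 0, -3.4, -16.8, 0, 0],
])

```text
time_s: 2.52
eef_pos: [0.4282, 0.2505, 0.4189]
ee_rot: [3.14, -0.1, -0.001]
wrist_force: [0.7, -0.1, -0.1]
grip_width: 0.0006
gripper_force: 0.0
```

Request:
send_rows([
  [0, 0, 0, 1.2, -4, 0, 0],
  [0, 0, 0, 2.4, -8, 0, 0],
  [0, 0, 0, 3.5, -12, 0, 0],
  [0, 0, 0, 4.6, -16, 0, 0],
  [0, 0, 0, 4.6, -17.7, 0, 0],
])

```text
time_s: 2.93
eef_pos: [0.4873, 0.4262, 0.4178]
ee_rot: [3.14, -0.099, -0.001]
wrist_force: [-0.6, -0.9, 0.6]
grip_width: 0.0003
gripper_force: 0.0
```

```bash
python3 plan.py "[(.487,.424,.40),(.487,.424,.295)]"; python3 - <<'E'
from h import *
im=cv2.cvtColor(robot.read_camera("wrist"),4)
for P,r in(((.487,.424,.245),.044),((.5,.158,.175),.047)):
    cv2.polylines(im,[np.int32(proj("wrist",circ(P,r,P[2])).round())],True,(0,0,255),1)
cv2.imwrite("pics/w1.png",im)
E
```

```text
2.9333 [0.4873 0.4262 0.4178] 
 [[ 0.998 -0.063 -0.001]
 [-0.063 -0.998 -0.   ]
 [-0.001  0.    -1.   ]] 
j [0.68 0.14 1.7  0.   1.31 2.32] 0.00027724486006430233
[0.487 0.424 0.4  ] tool cm [-0.   0.2  1.8] 0.018
[0.487 0.424 0.295] tool cm [ 0.  -0.  10.5] 0.105
```

View pics/w1.png

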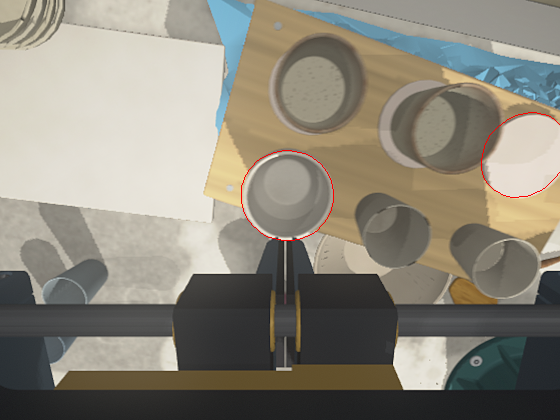

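The wrist view shows the bellied cup's rim at (288,195) inside the predicted circle, and the bat at (525,155) agrees too. I'll descend and dwell.

Request:
send_rows([
  [0, 0, 0, 0, 0.2, 3, 0],
  [0, 0, 0, 0, 0.2, 6, 0],
  [0, 0, 0, 0, 0.2, 9, 0],
  [0, 0, 0, 0, 0.2, 11, 0],
  [0, 0, 0, 0, 0.2, 12.3, 0],
])

```text
time_s: 3.4
eef_pos: [0.4851, 0.4194, 0.2932]
ee_rot: [3.138, -0.101, -0.004]
wrist_force: [-0.6, 0.0, -0.8]
grip_width: 0.0004
gripper_force: 0.0
```

Request:
send_rows([
  [0, 0, 0, 0, 0, 0, 0],
  [0, 0, 0, 0, 0, 0, 0],
  [0, 0, 0, 0, 0, 0, 0],
  [0, 0, 0, 0, 0, 0, 0],
  [0, 0, 0, 0, 0, 0, 0],
])

```text
time_s: 3.82
eef_pos: [0.4864, 0.4207, 0.2977]
ee_rot: [-3.139, 0.101, -0.002]
wrist_force: [0.5, -0.1, 0.0]
grip_width: 0.0004
gripper_force: 0.0
```

Request:
send_rows([
  [0, 0, 0, 0, 0, 0, 0],
  [0, 0, 0, 0, 0, 0, 0],
  [0, 0, 0, 0, 0, 0, 0],
  [0, 0, 0, 0, 0, 0, 0],
  [0, 0, 0, 0, 0, 0, 0],
])

```text
time_s: 4.23
eef_pos: [0.486, 0.4204, 0.2964]
ee_rot: [-3.14, 0.101, -0.0]
wrist_force: [0.2, -0.2, -0.1]
grip_width: 0.0006
gripper_force: 0.0
```

Request:
send_rows([
  [0, 0, 0, 0, 0, 0, 0],
  [0, 0, 0, 0, 0, 0, 0],
  [0, 0, 0, 0, 0, 0, 0],
  [0, 0, 0, 0, 0, 0, 0],
  [0, 0, 0, 0, 0, 0, 0],
])

```text
time_s: 4.65
eef_pos: [0.486, 0.4204, 0.2964]
ee_rot: [-3.14, 0.101, -0.0]
wrist_force: [-1.0, -0.3, -0.3]
grip_width: 0.001
gripper_force: 0.0
```

Request:
send_rows([
  [0, 0, 0, 0, 0, 0, 0],
  [0, 0, 0, 0, 0, 0, 0],
  [0, 0, 0, 0, 0, 0, 0],
  [0, 0, 0, 0, 0, 0, 0],
  [0, 0, 0, 0, 0, 0, 0],
])

```text
time_s: 5.07
eef_pos: [0.486, 0.4203, 0.2963]
ee_rot: [3.14, -0.101, -0.0]
wrist_force: [-0.3, -0.5, 0.1]
grip_width: 0.0007
gripper_force: 0.0
```

Request:
send_rows([
  [0, 0, 0, 0, 0, 0, 0],
  [0, 0, 0, 0, 0, 0, 0],
  [0, 0, 0, 0, 0, 0, 0],
  [0, 0, 0, 0, 0, 0, 0],
  [0, 0, 0, 0, 0, 0, 0],
])

```text
time_s: 5.48
eef_pos: [0.486, 0.4204, 0.2964]
ee_rot: [-3.14, 0.101, 0.0]
wrist_force: [-0.4, 0.3, 0.6]
grip_width: 0.0002
gripper_force: 0.0
```

```bash
python3 plan.py "[(.487,.424,.295),(.487,.424,.42),(.455,.29,.42),(.5,.158,.42),(.5,.158,.235)]"; python3 - <<'E'
from h import *
im=cv2.cvtColor(robot.read_camera("scene"),4)
cv2.imwrite("pics/s1.png",cv2.resize(im[90:290,120:400],None,fx=2,fy=2))
E
```

```text
5.4833 [0.486  0.4204 0.2964] 
 [[ 0.998 -0.064 -0.   ]
 [-0.064 -0.998  0.   ]
 [-0.    -0.    -1.   ]] 
j [0.68 0.22 1.82 0.   1.1  2.31] 0.00019280111392834336
[0.487 0.424 0.295] tool cm [ 0.1 -0.4  0.1] 0.004
[0.487 0.424 0.42 ] tool cm [ -0.   -0.  -12.5] 0.125
[0.455 0.29  0.42 ] tool cm [-2.3 13.6 -0. ] 0.138
[0.5   0.158 0.42 ] tool cm [ 5.3 12.9 -0. ] 0.139
[0.5   0.158 0.235] tool cm [ 0.   0.  18.5] 0.185
```

View pics/s1.png

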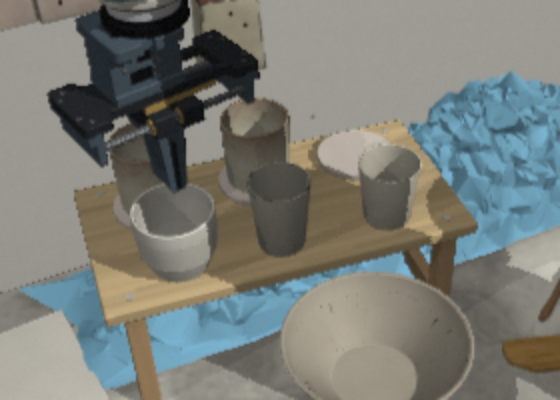

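The scene view shows the fingertips just above the middle of the bellied cup's mouth at crop (175,188), and nothing has been disturbed. I'll correct the 4 mm offset and dwell a little longer.

Request:
send_rows([
  [0, 0, 0, 0, -0.4, 0, 0],
  [0, 0, 0, 0, -0.4, 0, 0],
  [0, 0, 0, 0, -0.4, 0, 0],
  [0, 0, 0, 0, -0.4, 0, 0],
  [0, 0, 0, 0, -0.4, 0, 0],
])

```text
time_s: 5.95
eef_pos: [0.4862, 0.4244, 0.2964]
ee_rot: [-3.14, 0.101, -0.0]
wrist_force: [0.5, 0.6, 0.6]
grip_width: 0.0004
gripper_force: 0.0
```

Request:
send_rows([
  [0, 0, 0, 0, 0, 0, 0],
  [0, 0, 0, 0, 0, 0, 0],
  [0, 0, 0, 0, 0, 0, 0],
  [0, 0, 0, 0, 0, 0, 0],
  [0, 0, 0, 0, 0, 0, 0],
])

```text
time_s: 6.37
eef_pos: [0.4863, 0.4244, 0.2964]
ee_rot: [-3.14, 0.101, -0.0]
wrist_force: [0.0, -0.5, -0.7]
grip_width: 0.0002
gripper_force: 0.0
```

Request:
send_rows([
  [0, 0, 0, 0, 0, -2, 0],
  [0, 0, 0, 0, 0, -5, 0],
  [0, 0, 0, 0, 0, -8, 0],
  [0, 0, 0, 0, 0, -11, 0],
  [0, 0, 0, 0, 0, -12.5, 0],
])

```text
time_s: 6.78
eef_pos: [0.4868, 0.4248, 0.4255]
ee_rot: [-3.137, 0.101, -0.005]
wrist_force: [-0.2, 0.5, 0.6]
grip_width: 0.0003
gripper_force: 0.0
```

Request:
send_rows([
  [0, 0, 0, -0.5, 3, 0, 0],
  [0, 0, 0, -1, 6, 0, 0],
  [0, 0, 0, -1.5, 9, 0, 0],
  [0, 0, 0, -2, 12, 0, 0],
  [0, 0, 0, -2.3, 13.6, 0, 0],
])

```text
time_s: 7.2
eef_pos: [0.4538, 0.2879, 0.4215]
ee_rot: [3.14, -0.102, 0.0]
wrist_force: [1.3, -0.4, 0.4]
grip_width: 0.0003
gripper_force: 0.0
```

Request:
send_rows([
  [0, 0, 0, 1.2, 3, 0, 0],
  [0, 0, 0, 2.5, 6, 0, 0],
  [0, 0, 0, 3.7, 9, 0, 0],
  [0, 0, 0, 5.3, 12.9, 0, 0],
  [0, 0, 0, 5.3, 12.9, 0, 0],
])

```text
time_s: 7.62
eef_pos: [0.5007, 0.1535, 0.4215]
ee_rot: [3.139, -0.106, 0.001]
wrist_force: [-0.6, 0.5, 0.3]
grip_width: 0.0007
gripper_force: 0.0
```

```bash
python3 plan.py "[(.5,.158,.42),(.5,.158,.225)]"; python3 - <<'E'
from h import *
im=cv2.cvtColor(robot.read_camera("wrist"),4)
for P,r in(((.5,.158,.175),.047),):
    cv2.polylines(im,[np.int32(proj("wrist",circ(P,r,P[2])).round())],True,(0,0,255),1)
cv2.imwrite("pics/w2.png",im)
E
```

```text
7.6167 [0.5007 0.1535 0.4215] 
 [[ 0.998 -0.068  0.001]
 [-0.068 -0.998 -0.001]
 [ 0.001  0.001 -1.   ]] 
j [ 0.25 -0.09  1.92 -0.    1.31  1.89] 0.0006648867322689275
[0.5   0.158 0.42 ] tool cm [-0.1 -0.4  0.2] 0.005
[0.5   0.158 0.225] tool cm [-0.  -0.  19.5] 0.195
```

View pics/w2.png

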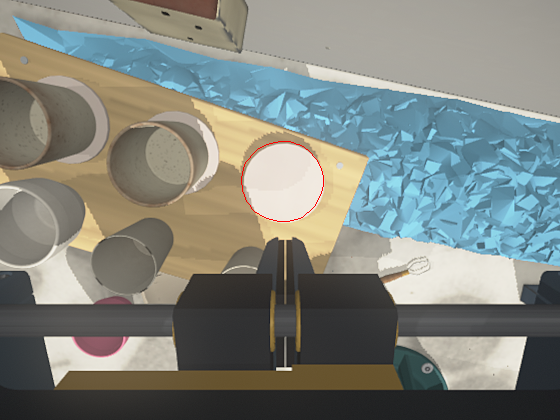

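The predicted circle matches the empty bat at (283,181). I'll descend to z≈0.235, which keeps the gripper body above the cups' rims, and dwell.

Request:
send_rows([
  [0, 0, 0, 0, -0.2, 3, 0],
  [0, 0, 0, 0, -0.2, 6, 0],
  [0, 0, 0, 0, -0.2, 9, 0],
  [0, 0, 0, 0, -0.2, 12, 0],
  [0, 0, 0, 0, -0.2, 14, 0],
])

```text
time_s: 8.08
eef_pos: [0.4982, 0.1607, 0.2787]
ee_rot: [3.14, -0.1, -0.003]
wrist_force: [-0.3, 0.3, -0.8]
grip_width: 0.0006
gripper_force: 0.0
```

Request:
send_rows([
  [0, 0, 0, 0, 0, 1, 0],
  [0, 0, 0, 0, 0, 2.5, 0],
  [0, 0, 0, 0, 0, 4, 0],
  [0, 0, 0, 0, 0, 4.6, 0],
  [0, 0, 0, 0, 0, 4.6, 0],
])

```text
time_s: 8.5
eef_pos: [0.4989, 0.1604, 0.2347]
ee_rot: [3.14, -0.1, -0.002]
wrist_force: [-0.4, 0.6, -0.4]
grip_width: 0.0003
gripper_force: 0.0
```

Request:
send_rows([
  [0, 0, 0, 0, 0, 0, 0],
  [0, 0, 0, 0, 0, 0, 0],
  [0, 0, 0, 0, 0, 0, 0],
  [0, 0, 0, 0, 0, 0, 0],
  [0, 0, 0, 0, 0, 0, 0],
])

```text
time_s: 8.92
eef_pos: [0.4995, 0.16, 0.2359]
ee_rot: [-3.14, 0.101, -0.001]
wrist_force: [0.6, 0.6, -0.6]
grip_width: 0.0003
gripper_force: 0.0
```

Request:
send_rows([
  [0, 0, 0, 0, 0, 0, 0],
  [0, 0, 0, 0, 0, 0, 0],
  [0, 0, 0, 0, 0, 0, 0],
  [0, 0, 0, 0, 0, 0, 0],
  [0, 0, 0, 0, 0, 0, 0],
])

```text
time_s: 9.33
eef_pos: [0.4993, 0.16, 0.2353]
ee_rot: [-3.14, 0.101, 0.0]
wrist_force: [1.1, 0.5, 0.7]
grip_width: 0.0001
gripper_force: 0.0
```

Request:
send_rows([
  [0, 0, 0, 0, 0, 0, 0],
  [0, 0, 0, 0, 0, 0, 0],
  [0, 0, 0, 0, 0, 0, 0],
  [0, 0, 0, 0, 0, 0, 0],
  [0, 0, 0, 0, 0, 0, 0],
])

```text
time_s: 9.75
eef_pos: [0.4993, 0.16, 0.2353]
ee_rot: [-3.14, 0.101, 0.0]
wrist_force: [0.5, -0.8, -0.3]
grip_width: 0.0004
gripper_force: 0.0
```

Request:
send_rows([
  [0, 0, 0, 0, 0, 0, 0],
  [0, 0, 0, 0, 0, 0, 0],
  [0, 0, 0, 0, 0, 0, 0],
  [0, 0, 0, 0, 0, 0, 0],
  [0, 0, 0, 0, 0, 0, 0],
])

```text
time_s: 10.17
eef_pos: [0.4993, 0.16, 0.2353]
ee_rot: [-3.14, 0.101, 0.0]
wrist_force: [0.3, -0.1, 0.1]
grip_width: 0.0007
gripper_force: 0.0
```

Request:
send_rows([
  [0, 0, 0, 0, 0, 0, 0],
  [0, 0, 0, 0, 0, 0, 0],
  [0, 0, 0, 0, 0, 0, 0],
  [0, 0, 0, 0, 0, 0, 0],
  [0, 0, 0, 0, 0, 0, 0],
])

```text
time_s: 10.58
eef_pos: [0.4993, 0.16, 0.2353]
ee_rot: [3.14, -0.101, -0.0]
wrist_force: [-0.2, -0.3, 0.0]
grip_width: 0.0002
gripper_force: 0.0
```

```bash
python3 plan.py "[(.5,.158,.235)]"; python3 - <<'E'
from h import *
im=cv2.cvtColor(robot.read_camera("scene"),4)
cv2.imwrite("pics/s2.png",cv2.resize(im[90:290,120:400],None,fx=2,fy=2))
E
```

```text
10.5833 [0.4993 0.16   0.2353] 
 [[ 0.998 -0.064 -0.   ]
 [-0.064 -0.998 -0.   ]
 [-0.     0.    -1.   ]] 
j [ 0.27  0.1   2.09 -0.    0.96  1.9 ] 0.00023920055395742167
[0.5   0.158 0.235] tool cm [0.1 0.2 0. ] 0.002
```

View pics/s2.png

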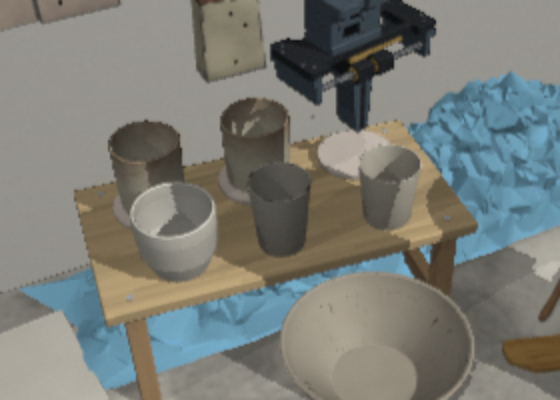

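The fingertips at crop (358,125) hang above the empty bat at (355,153), and no cup has moved. I'll hand the job in.

```bash
python3 -c "
from bench import robot
print(robot.close_job())"
```

```text
the job is handed in; nothing more can be done
None
```

I pointed at the bellied cup's mouth for about 3 s, then at the empty bat for about 2 s, and handed the job in at about 11 s with the arm still pointing at the bat, nothing touched or moved.

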